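# Lay down the sold-out tabs on the bread counter's price rail

### The arm

A 6-joint arm with a two-finger parallel gripper is mounted at the origin on the work surface. World frame = base frame: x ahead of the robot, y to its left, z up, the work surface at z = 0. Lengths are in mm, angles in rad, forces in N, time in s.
With the tool pointing down it reaches from about 400 to 825 mm from the base axis. Payload 7 kg.
Tool frame: the origin (TCP) lies at the centre of the arm's flange, where the gripper is bolted on; the fingertips stand 178 mm ahead of it and the grasp point (between the pads) lies 159 mm ahead of it; z points along the fingers, y is the line along which they close (so a half turn about z gives the same grasp; the last joint's range is limited). The gripper opens to 88 mm and grips with 3 to 60 N. Pads are 19 mm wide; open, the fingers measure 130 mm over their backs; the gripper's body (78 mm by 193 mm) begins 47 mm behind the grasp point.
Start: joints at [1.604, 0.359, 0.012, 0, -1.224, -0.288], TCP at [170.145, 653.182, 404.661] pointing down, gripper open.
Joint ranges: [-3.07, 3.07], [-1.43, 2.12], [-1.02, 1.25], [-3.03, 1.67], [-3.05, -0], [-3.03, 3.03]. Speed limits (rad/s): [2.39, 2.39, 3.01, 3.14, 3.14, 3.14].

### API

Orientations are given as a unit quaternion [x, y, z, w].
In Python, from bench import arm, optics gives the robot as it stands.
- The arm moves only by the shell command python3 -m pendant 'ROWS'. ROWS is JSON, a list of rows, each an object with "rotation": the turn, a rotation vector about the tool's x, y, z in rad, a list of three; "slide": the shift along the tool's x, y, z in m, a list of three; "grip": the finger opening in m, from 0 to 0.0876. In form: [{"rotation": [wx, wy, wz], "slide": [tx, ty, tz], "grip": grip}, ...]. A call has 1 to 10 rows; each row shifts and turns the commanded pose from where the row before left it, along the tool's axes as they then stand; what a row does not reach is not made up. A row lasts 1/10 s, in which the tool goes at most 50 mm and 8.59 degrees, less where a joint would pass 70% of its speed; a pose out of reach is approached as far as the arm can. A call is refused whole if a number of a shift passes 0.05 or a number of a turn 0.15, either way. A call with a gripper value outside its range is refused whole. The fingers move at their own pace and stop on an object; the grip force is fixed at half the most. Time passes only in rows, so rows that do not move let the fingers close. It gives the time, the measured TCP pose, the force, the opening and the grip force at its end, in the units of the state.
- arm.state(): the state, without advancing time (a new reading comes with each control period).
- optics.grab_frame(name): name is "scene" or "top"; returns a dict with "img" (400x640x3 uint8, blue, green, red), "depth" (400x640 float32, mm along the optical axis (not along the pixel's ray), 0 where there is no reading), "fx", "fy", "cx", "cy" (pixels), "rvec" (rotation vector, rad) and "tvec" (3), from world to camera coordinates, as OpenCV has them. Camera axes: x right, y down, z forward; pixel columns grow to the right and rows downward; lengths in mm; the calibration is good to about 2 mm. A picture is of the moment at which its call begins.
- arm.job_done(): hands the job in; it is judged then, once.
The state is a dict: "time_s": time; "joint_positions": joint angles; "qd": joint speeds; "joint_efforts": joint torques, N m; "tcp_pos": TCP position; "eef_rot": TCP orientation; "force": force on the tool from outside, world axes, zero at the start; "moment": the same for the moment, N m; "width": finger opening in mm; "grasp_force": force on a finger pad.
Only numpy, scipy, OpenCV 4.12 (cv2) and the standard library are available. Lean on these libraries where they do the work, as an engineer would, in place of code of your own. Each camera call takes 0.05 s, during which the arm holds its last target. There are 200 camera calls.

### The job

Fresh bread is in, so lay down all five red sold-out tabs on the curved price rail: close the fingers and run the fingertips gently along the rail about a finger's breadth (1 to 2 cm) above its wood, following the curve from the end with the green stud to the other end, so that the tabs tip over one after another in that order and all lie flat. Do not shove, press hard on or lift the rail, leave the other things on the counter where they are, and finish clear of everything.

Things in the scene. Friction and masses are not known exactly. Their poses are not given: they have to be found in the camera images.
- rail: (sizes in mm) loose curved light-wood rail, 0.75 to 1 kg, bulging away from the robot (own +x); 52 wide, 20 high, origin on the table, z up. Its centre line is an arc of radius 217.5 about (-187.5, 0) of this frame, 54 degrees to each side of +x. A flat green stud (24 across, 3 high) marks its +y end, the start of the row: five red tabs with white backs, tab 1 by the stud, tab 5 at the -y end
- hinge1 (a point): middle of the hinge of tab 1, on the arc's centre line and 4 above the rail's wooden top (24 above the table); its axes are those of the rail. The tabs' hinges lie 75 apart along the arc (20 degrees); each hinge axis lies across the rail and level
- hinge2 (a point): middle of the hinge of tab 2, on the arc's centre line and 4 above the rail's wooden top (24 above the table); its axes are those of the rail. The tabs' hinges lie 75 apart along the arc (20 degrees); each hinge axis lies across the rail and level
- hinge3 (a point): middle of the hinge of tab 3, on the arc's centre line and 4 above the rail's wooden top (24 above the table); its axes are those of the rail. The tabs' hinges lie 75 apart along the arc (20 degrees); each hinge axis lies across the rail and level
- hinge4 (a point): middle of the hinge of tab 4, on the arc's centre line and 4 above the rail's wooden top (24 above the table); its axes are those of the rail. The tabs' hinges lie 75 apart along the arc (20 degrees); each hinge axis lies across the rail and level
- hinge5 (a point): middle of the hinge of tab 5, on the arc's centre line and 4 above the rail's wooden top (24 above the table); its axes are those of the rail. The tabs' hinges lie 75 apart along the arc (20 degrees); each hinge axis lies across the rail and level
- tab1 (a joint): hinge of tab 1, rad: tab 36 wide (across the rail), 45 tall, 4 thick; tips along the row, away from the stud. 0 = leaning 20 degrees back towards the stud (stop), 0.35 = upright, 1.92 = flat along the rail (stop; upper face then 26 above the table). Stays where left near upright, falls flat by itself past about 1.1; under 1 N tips it
- tab2 (a joint): hinge of tab 2, rad: tab 36 wide (across the rail), 45 tall, 4 thick; tips along the row, away from the stud. 0 = leaning 20 degrees back towards the stud (stop), 0.35 = upright, 1.92 = flat along the rail (stop; upper face then 26 above the table). Stays where left near upright, falls flat by itself past about 1.1; under 1 N tips it
- tab3 (a joint): hinge of tab 3, rad: tab 36 wide (across the rail), 45 tall, 4 thick; tips along the row, away from the stud. 0 = leaning 20 degrees back towards the stud (stop), 0.35 = upright, 1.92 = flat along the rail (stop; upper face then 26 above the table). Stays where left near upright, falls flat by itself past about 1.1; under 1 N tips it
- tab4 (a joint): hinge of tab 4, rad: tab 36 wide (across the rail), 45 tall, 4 thick; tips along the row, away from the stud. 0 = leaning 20 degrees back towards the stud (stop), 0.35 = upright, 1.92 = flat along the rail (stop; upper face then 26 above the table). Stays where left near upright, falls flat by itself past about 1.1; under 1 N tips it
- tab5 (a joint): hinge of tab 5, rad: tab 36 wide (across the rail), 45 tall, 4 thick; tips along the row, away from the stud. 0 = leaning 20 degrees back towards the stud (stop), 0.35 = upright, 1.92 = flat along the rail (stop; upper face then 26 above the table). Stays where left near upright, falls flat by itself past about 1.1; under 1 N tips it
- baguette: loose demi-baguette lying behind the rail's outer (convex) side, 230 long, 56 wide and high, along its x axis; origin at the centre of its underside; to be left alone
- roll: loose round bread roll, 76 across, 48 high, inside the curve of the rail (on the robot's side); origin at the centre of its underside; to be left alone
- jar: loose jam jar with a brass lid, 60 across, 75 high, inside the curve of the rail; origin at the centre of its underside; to be left alone
- stand: loose price-card stand beyond the rail's outer side: dark wooden foot 30 x 50 x 18 with an upright blank white card, 62 high in all; not one of the rail's tabs; origin at the centre of its underside; to be left alone
- cup: loose blue ceramic cup, 72 across, 75 high, on the right of the table; origin at the centre of its underside; to be left alone
- tongs: loose flat steel bread tongs, about 210 long, 55 wide, 8 high, along the x axis, on the left of the table; origin at the centre of its underside; to be left alone

How it is judged (in metres and radians):
On the way, in this order (a step that is already met when the one before it is completed fails the run):
1. tab 1 is tipped over (value of joint tab1 above 1.5 rad), for 0.02 s.
2. tab 2 is tipped over (value of joint tab2 above 1.5 rad), for 0.02 s.
3. tab 3 is tipped over (value of joint tab3 above 1.5 rad), for 0.02 s.
4. tab 4 is tipped over (value of joint tab4 above 1.5 rad), for 0.02 s.
5. tab 5 is tipped over (value of joint tab5 above 1.5 rad), for 0.02 s.
At the end, for the whole second after the job is handed in: all five tabs lie flat on the rail (each within 0.17 rad of its stop), the rail is at rest within 15 mm of where it started and the bystanders within 20 mm (value of joint each of tab1, tab2, tab3, tab4, tab5 above 1.75 rad and linear speed of rail below 0.02 m/s and not (distance of rail from where it was at the start of the episode above 0.015 m) and not (distance of baguette from where it was at the start of the episode above 0.02 m) and not (distance of roll from where it was at the start of the episode above 0.02 m) and not (distance of jar from where it was at the start of the episode above 0.02 m) and not (distance of stand from where it was at the start of the episode above 0.02 m) and not (distance of cup from where it was at the start of the episode above 0.02 m) and not (distance of tongs from where it was at the start of the episode above 0.02 m)); the robot touches nothing.
It fails at once if the rail is shoved or lifted (its middle, or the hinge at either end, moves more than 15 mm) (distance of any of rail, hinge1, hinge5 from where it was at the start of the episode above 0.015 m).
It fails at once if the fingers press on the rail or its tabs with more than 20 N (contact force between the fingers and rail above 20 N).
It fails at once if another thing on the counter is moved more than 20 mm (distance of any of baguette, roll, jar, stand, cup, tongs from where it was at the start of the episode above 0.02 m).
It also fails if it takes over 48 s, if anything falls off the work surface, if the arm or the gripper's body presses on something with over 40 N, if the wrist force passes 120 N, or if a joint passes its speed limit or range.

## Working session

There is one attempt and no reset: what is moved stays moved. The work goes in short steps, Python scripts to look and compute and a shell command to move; the robot and the scene stay as the last step left them, time stands still between calls to the robot, and variables do not carry over. Pictures are saved under pics/ and viewed, at most 10 in all, crops included, and the job is handed in when it is done.

```bash
mkdir -p pics; ls; python3 - <<'E'
from bench import arm, optics
import cv2,pickle
s=arm.state();print(s)
for n in("top","scene"):
    f=optics.grab_frame(n);pickle.dump(f,open(n+'.pkl','wb'));cv2.imwrite(f'pics/{n}0.png',f['img'])
    print(n,f['fx'],f['cx'],f['cy'],f['rvec'],f['tvec'])
E
```

```text
pics
{'time_s': 0.0, 'joint_positions': array([ 1.60408950e+00,  3.59380612e-01,  1.10494789e-02, -3.57172004e-04,
       -1.22407689e+00, -2.88068198e-01]), 'qd': array([ 0.00055047,  0.00145694,  0.00031659, -0.00106275, -0.002305  ,
        0.00145954]), 'joint_efforts': array([ 3.16430132e-04, -5.82714593e+01,  2.93050826e+01,  6.99717432e+00,
        7.11073910e-03, -1.48600216e-04]), 'tcp_pos': array([170.09014525, 653.01533056, 403.72114409]), 'eef_rot': array([ 9.91889112e-01, -1.27103545e-01, -3.68192689e-05,  8.22330943e-04]), 'force': array([-0.85474965, -0.09254476,  0.89767656]), 'moment': array([ 0.04853002, -0.03873362,  0.03324463]), 'grasp_force': 0.0, 'width': 87.84276935562937}
top 512.3576545550046 316.5735031308091 197.72411624857125 [ 2.16034823 -2.13798828  0.10825294] [  30.1099371   611.36173749 1478.35846718]
scene 408.19062011340753 314.23152379337705 199.8827800972107 [ 1.58904035  1.95464651 -0.82394301] [ 120.28834434 -387.26282496 1553.63877439]
```

View pics/top0.png

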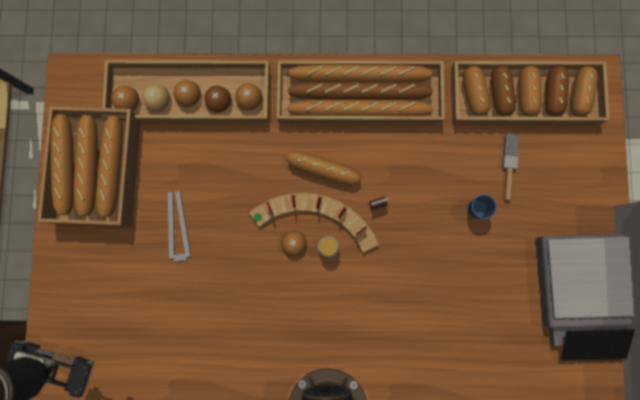

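View pics/scene0.png

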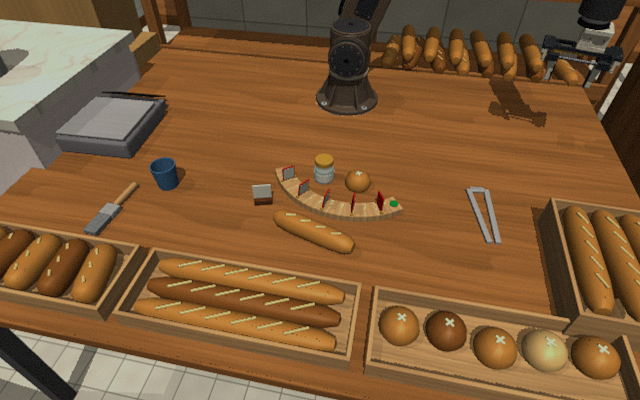

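The top view shows the rail from the green stud at (257,216), over its apex near (305,202), to its other end at (370,245). The roll is at (293,243), the jar at (328,246), the baguette at (323,168) and the stand at (379,203). The scene view shows the stud at (394,203) and the far end at (283,172).

```bash
cat > h.py <<'E'
import numpy as np,cv2,pickle
def ray(f,uv,z):
    R=cv2.Rodrigues(np.array(f['rvec']))[0];t=np.array(f['tvec']).ravel()
    uv=np.atleast_2d(uv).astype(float);d=np.c_[(uv[:,0]-f['cx'])/f['fx'],(uv[:,1]-f['cy'])/f['fy'],np.ones(len(uv))]@R
    c=-R.T@t;return c+d*((z-c[2])/d[:,2])[:,None]
def depthpts(f):
    R=cv2.Rodrigues(np.array(f['rvec']))[0];t=np.array(f['tvec']).ravel()
    v,u=np.mgrid[0:400,0:640];D=f['depth']
    return (np.dstack([(u-f['cx'])/f['fx']*D,(v-f['cy'])/f['fy']*D,D])-t)@R
E
python3 - <<'E'
from h import *
from scipy.optimize import least_squares
f=pickle.load(open('top.pkl','rb'));im=f['img']
P=depthpts(f);z=P[...,2]
hsv=cv2.cvtColor(im,cv2.COLOR_BGR2HSV)
print('table z',np.median(z[220:300,200:240]),'rail px',[(hsv[y,x],im[y,x],z[y,x].round(1)) for x,y in((270,207),(305,200),(330,207),(368,243),(220,240))])
g=cv2.inRange(hsv,(40,90,40),(85,255,255));g[:190]=0;g[240:]=0
n,l,st,c=cv2.connectedComponentsWithStats(g);i=1+st[1:,4].argmax();print('stud',c[i],st[i],ray(f,c[i],23))
cv2.imwrite('pics/c1.png',cv2.resize(im[145:275,235:405],None,fx=4.5,fy=4.5,interpolation=cv2.INTER_CUBIC))
z0=np.median(z[250:300,200:380])
m=((z-z0>11)).astype(np.uint8)*255
cv2.imwrite('pics/h1.png',cv2.resize(np.clip((z-z0)*3,0,255).astype(np.uint8)[145:275,235:405],None,fx=4.5,fy=4.5,interpolation=cv2.INTER_NEAREST))
E
```

```text
table z -1.0558376617331326 rail px [(array([ 12, 136, 111], dtype=uint8), array([ 52,  76, 111], dtype=uint8), np.float64(35.4)), (array([ 19, 111, 158], dtype=uint8), array([ 89, 133, 158], dtype=uint8), np.float64(19.6)), (array([ 17, 120, 157], dtype=uint8), array([ 83, 124, 157], dtype=uint8), np.float64(14.6)), (array([ 16, 121, 158], dtype=uint8), array([ 83, 123, 158], dtype=uint8), np.float64(25.0)), (array([ 13, 158, 129], dtype=uint8), array([ 49,  84, 129], dtype=uint8), np.float64(-7.0))]
stud [256.95454545 216.63636364] [254 213   7   8  44] [[554.35982011 213.83225508  23.        ]]
```

View pics/c1.png

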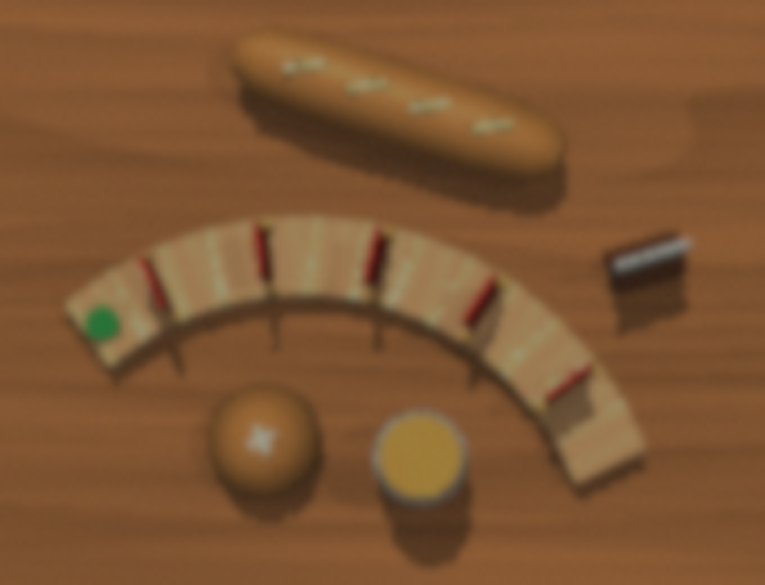

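View pics/h1.png

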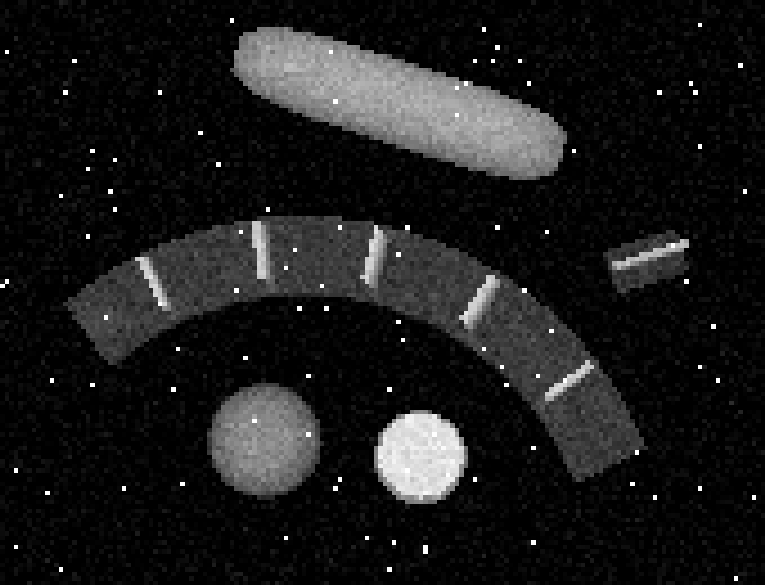

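The crop shows all five tabs upright (red) with the card stand apart on the right. The height map outlines the rail cleanly. Next I fit the arc.

```bash
python3 - <<'E'
from h import *
from scipy.optimize import least_squares
f=pickle.load(open('top.pkl','rb'));im=f['img']
P=depthpts(f);z=cv2.medianBlur(P[...,2].astype(np.float32),3)
m=((z>9)).astype(np.uint8)
n,l,st,c=cv2.connectedComponentsWithStats(m);i=l[200,305];m=(l==i).astype(np.uint8);print(st[i])
v,u=np.nonzero(m);W=ray(f,np.c_[u,v],20)[:,:2]
def fit(p):  # pixel set as moment-free: contour to arc-band edges
    r=np.hypot(*(C-p[:2]).T);return np.minimum(abs(r-191.5),abs(r-243.5))
cn=max(cv2.findContours(cv2.resize(m*255,None,fx=4,fy=4,interpolation=cv2.INTER_LINEAR).__gt__(127).astype(np.uint8),0,1)[0],key=len)[:,0]
C=ray(f,(cn+.5)/4-.5,20)[:,:2]
s=least_squares(fit,[380,110],loss='soft_l1',f_scale=1.5);c0=s.x
a=np.degrees(np.arctan2(*(W-c0).T[::-1]))
A=np.degrees(np.arctan2(*(C-c0).T[::-1]));r=np.hypot(*(C-c0).T);k=abs(r-217.5)<18
hi=np.median(A[k&(A>a.mean()+40)]);lo=np.median(A[k&(A<a.mean()-40)])
psi=(hi+lo)/2;print('centre',c0,'ends',hi,lo,'span',hi-lo,'yaw',psi,'res',np.median(s.fun))
sd=ray(f,[256.95,216.64],23)[0,:2]-c0;print('stud r,ang',np.hypot(*sd),np.degrees(np.arctan2(sd[1],sd[0]))-psi)
for ph in(54,52,50,40,20,0,-20,-40,-54):
    t=np.radians(ph+psi);print(ph,(c0+217.5*np.array([np.cos(t),np.sin(t)])).round(1),'tool x yaw',round(ph+psi-90,1))
# check on scene view: project hinges, stud, ends
g=pickle.load(open('scene.pkl','rb'));I=g['img'].copy()
for F,I,nm in((g,g['img'].copy(),'s'),(f,im.copy(),'t')):
    K=np.array([[F['fx'],0,F['cx']],[0,F['fy'],F['cy']],[0,0,1]])
    q=[]
    for ph in np.linspace(-54,54,28):
        for rr in(191.5,243.5):
            t=np.radians(ph+psi);q.append([*(c0+rr*np.array([np.cos(t),np.sin(t)])),20])
    q=cv2.projectPoints(np.array(q),np.array(F['rvec']),np.array(F['tvec']),K,None)[0][:,0]
    o=q.min(0).astype(int)-25;e=q.max(0).astype(int)+25
    J=cv2.resize(I[o[1]:e[1],o[0]:e[0]],None,fx=4,fy=4)
    for x in q: cv2.circle(J,tuple(int(w) for w in(x-o+.5)*4),2,(255,255,0),-1)
    globals()['J'+nm]=J
h=min(Js.shape[0],Jt.shape[0],560);w=max(Js.shape[1],Jt.shape[1])
p=lambda X:cv2.copyMakeBorder(X,0,0,0,w-X.shape[1],0)
V=np.vstack([p(Js),p(Jt)]);sc=min(1,800/V.shape[1],600/V.shape[0]);cv2.imwrite('pics/chk.png',cv2.resize(V,None,fx=sc,fy=sc))
E
```

```text
[ 250  193  128   59 2481]
centre [384.57156079  78.85393937] ends 41.520235363836875 -68.27170966479325 span 109.79194502863012 yaw -13.375737150478187 res 0.6679317091354449
stud r,ang 216.9033282941743 51.86430261563706
54 [549.7 220.5] tool x yaw -49.4
52 [554.5 214.6] tool x yaw -51.4
50 [559.1 208.6] tool x yaw -53.4
40 [579.  176.3] tool x yaw -63.4
20 [600.6 103.9] tool x yaw -83.4
0 [596.2  28.5] tool x yaw -103.4
-20 [566.2 -40.8] tool x yaw -123.4
-40 [514.3 -95.7] tool x yaw -143.4
-54 [ 468.2 -121.9] tool x yaw -157.4
```

View pics/chk.png

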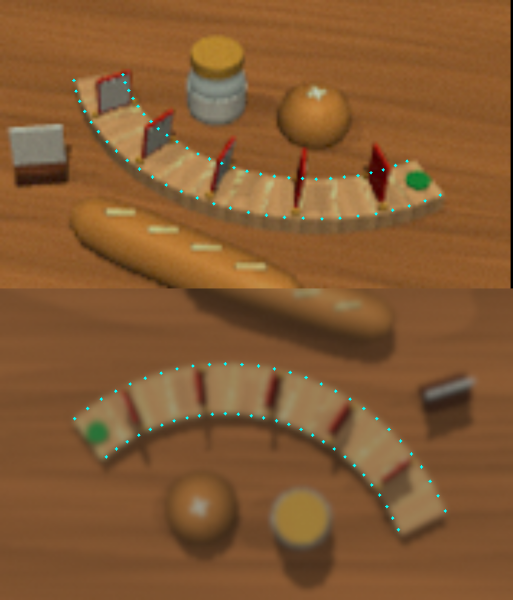

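The overlay fits the rail in both views: centre (384.6, 78.9), yaw −13.4°. I close the fingers and travel high to above the stud.

```bash
python3 -m pendant '[{"rotation":[0,0,0],"slide":[0.0302,0.0205,0],"grip":0},{"rotation":[0,0,0],"slide":[0.0302,0.0205,0],"grip":0},{"rotation":[0,0,0],"slide":[0.0302,0.0205,0],"grip":0},{"rotation":[0,0,0],"slide":[0.0302,0.0205,0],"grip":0},{"rotation":[0,0,0],"slide":[0.0302,0.0205,0],"grip":0},{"rotation":[0,0,0],"slide":[0.0302,0.0205,0],"grip":0},{"rotation":[0,0,0],"slide":[0.0302,0.0205,0],"grip":0},{"rotation":[0,0,0],"slide":[0.0302,0.0205,0],"grip":0}]'
python3 -m pendant '[{"rotation":[0,0,0],"slide":[0.0302,0.0205,0],"grip":0},{"rotation":[0,0,0],"slide":[0.0302,0.0205,0],"grip":0},{"rotation":[0,0,0],"slide":[0.0302,0.0205,0],"grip":0},{"rotation":[0,0,0],"slide":[0.0302,0.0205,0],"grip":0},{"rotation":[0,0,0],"slide":[0.0302,0.0205,0],"grip":0},{"rotation":[0,0,0],"slide":[0.0302,0.0205,0],"grip":0},{"rotation":[0,0,0],"slide":[0.0302,0.0205,0],"grip":0},{"rotation":[0,0,0],"slide":[0.0302,0.0205,0],"grip":0}]'
python3 -m pendant '[{"rotation":[0,0,0.107],"slide":[0,0,0],"grip":0},{"rotation":[0,0,0.107],"slide":[0,0,0],"grip":0},{"rotation":[0,0,0.107],"slide":[0,0,0],"grip":0},{"rotation":[0,0,0.107],"slide":[0,0,0],"grip":0},{"rotation":[0,0,0.107],"slide":[0,0,0],"grip":0},{"rotation":[0,0,0.107],"slide":[0,0,0],"grip":0},{"rotation":[0,0,0],"slide":[0,0,0],"grip":0},{"rotation":[0,0,0],"slide":[0,0,0],"grip":0},{"rotation":[0,0,0],"slide":[0,0,0],"grip":0}]'
python3 - <<'E'
from bench import arm
import numpy as np
from scipy.spatial.transform import Rotation as R
s=arm.state();M=R.from_quat(s['eef_rot']).as_matrix()
print(s['tcp_pos'],s['joint_positions'].round(2),s['width'],'yaw',np.degrees(np.arctan2(M[1,0],M[0,0])),M[:,2])
d=np.array([554.5,214.6,213])-s['tcp_pos'];print('tool shift',M.T@d)
E
```

```text
time_s: 0.9
tcp_pos: [363.3, 432.2, 404.4]
eef_rot: [0.992, -0.127, -0.0, 0.0]
force: [0.3, 0.5, 0.2]
width: 28.8
grasp_force: 0.0
time_s: 1.7
tcp_pos: [555.8, 212.7, 404.4]
eef_rot: [0.992, -0.127, -0.0, 0.0]
force: [0.5, 0.4, -0.1]
width: 0.5
grasp_force: 0.0
time_s: 2.6
tcp_pos: [555.0, 214.0, 404.5]
eef_rot: [0.902, -0.432, -0.0, 0.0]
force: [-0.7, 0.4, 0.8]
width: 0.1
grasp_force: 0.0
[555.0411011  213.96760809 404.52225609] [ 0.7   0.23 -0.17 -0.   -1.17 -0.02] 0.10640811040426104 yaw -51.24620083558589 [-2.34787338e-04 -1.59979101e-04 -9.99999960e-01]
tool shift [-8.27628070e-01 -2.81345626e-02  1.91522274e+02]
```

```bash
python3 -m pendant '[{"rotation":[0,0,0],"slide":[0,0,0.03],"grip":0},{"rotation":[0,0,0],"slide":[0,0,0.03],"grip":0},{"rotation":[0,0,0],"slide":[0,0,0.03],"grip":0},{"rotation":[0,0,0],"slide":[0,0,0.03],"grip":0},{"rotation":[0,0,0],"slide":[0,0,0.03],"grip":0},{"rotation":[0,0,0],"slide":[0,0,0.02],"grip":0},{"rotation":[0,0,0],"slide":[0,0,0.015],"grip":0},{"rotation":[0,0,0],"slide":[-0.001,0,0.007],"grip":0},{"rotation":[0,0,0],"slide":[0,0,0],"grip":0},{"rotation":[0,0,0],"slide":[0,0,0],"grip":0}]'
python3 - <<'E'
from bench import arm,optics
import cv2
s=arm.state();print(s['tcp_pos'])
f=optics.grab_frame('scene');cv2.imwrite('pics/s2.png',cv2.resize(f['img'][100:270,240:440],None,fx=3.5,fy=3.5))
E
```

```text
time_s: 3.6
tcp_pos: [554.7, 215.0, 213.3]
eef_rot: [0.901, -0.433, 0.0, -0.0]
force: [0.3, -0.2, 0.4]
width: 0.5
grasp_force: 0.0
[554.74923523 215.02864708 213.33351739]
```

View pics/s2.png

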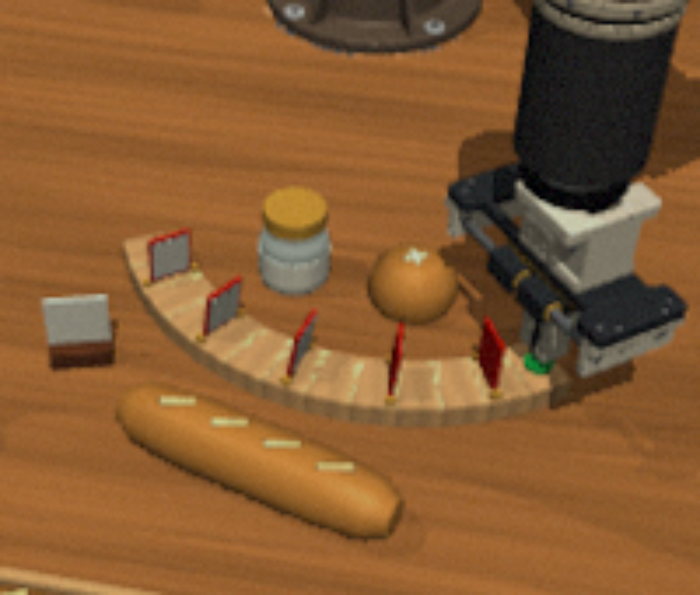

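The closed fingertips are over the green stud at about (537,360) in this crop, behind tab 1. Now I sweep along the arc at 2° (7.6 mm) per row.

```bash
python3 -m pendant '[{"rotation":[0,0,0.035],"slide":[0.0076,0.00015,0],"grip":0},{"rotation":[0,0,0.035],"slide":[0.0076,0.00015,0],"grip":0},{"rotation":[0,0,0.035],"slide":[0.0076,0.00015,0],"grip":0},{"rotation":[0,0,0.035],"slide":[0.0076,0.00015,0],"grip":0},{"rotation":[0,0,0.035],"slide":[0.0076,0.00015,0],"grip":0},{"rotation":[0,0,0.035],"slide":[0.0076,0.00015,0],"grip":0},{"rotation":[0,0,0.035],"slide":[0.0076,0.00015,0],"grip":0},{"rotation":[0,0,0.035],"slide":[0.0076,0.00015,0],"grip":0},{"rotation":[0,0,0.035],"slide":[0.0076,0.00015,0],"grip":0},{"rotation":[0,0,0.035],"slide":[0.0076,0.00015,0],"grip":0}]'
cat > ck.py <<'E'
from bench import arm
import numpy as np
from scipy.spatial.transform import Rotation as R
s=arm.state();M=R.from_quat(s['eef_rot']).as_matrix();d=s['tcp_pos'][:2]-[384.57,78.85]
a=np.degrees(np.arctan2(d[1],d[0]));print('phi',a+13.38,'r-217.5',np.hypot(*d)-217.5,'yaw err',np.degrees(np.arctan2(M[1,0],M[0,0]))-(a-90),'z',s['tcp_pos'][2])
E
python3 ck.py
```

```text
time_s: 4.65
tcp_pos: [590.7, 147.7, 212.6]
eef_rot: [0.811, -0.585, 0.0, 0.0]
force: [-0.7, -0.2, 0.1]
width: 0.3
grasp_force: 0.0
phi 31.84188823994419 r-217.5 -0.18067615607415632 yaw err -0.06549774981533574 z 212.6443738603959
```

```bash
python3 - <<'E'
from bench import arm,optics
import cv2
f=optics.grab_frame('scene');cv2.imwrite('pics/s3.png',cv2.resize(f['img'][130:250,250:430],None,fx=4,fy=4))
E
```

```text
(no output)
```

View pics/s3.png

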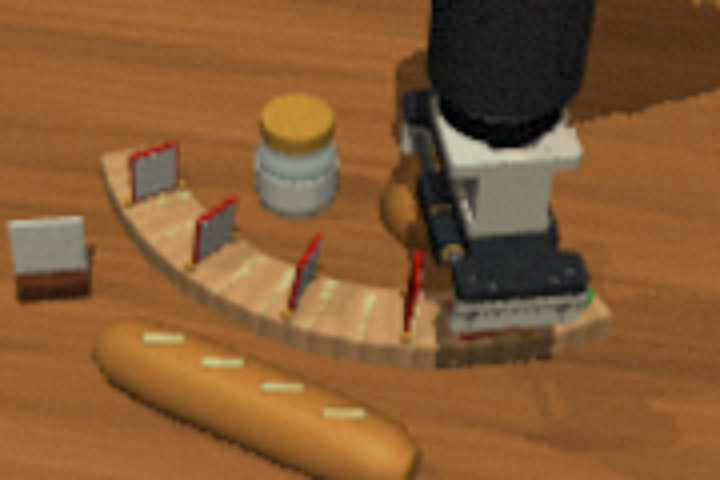

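Tab 1's red face lies flat under the gripper, near (490,333), and tabs 2 to 5 still stand. I carry on.

```bash
python3 -m pendant '[{"rotation":[0,0,0.035],"slide":[0.0076,0.00015,0],"grip":0},{"rotation":[0,0,0.035],"slide":[0.0076,0.00015,0],"grip":0},{"rotation":[0,0,0.035],"slide":[0.0076,0.00015,0],"grip":0},{"rotation":[0,0,0.035],"slide":[0.0076,0.00015,0],"grip":0},{"rotation":[0,0,0.035],"slide":[0.0076,0.00015,0],"grip":0},{"rotation":[0,0,0.035],"slide":[0.0076,0.00015,0],"grip":0},{"rotation":[0,0,0.035],"slide":[0.0076,0.00015,0],"grip":0},{"rotation":[0,0,0.035],"slide":[0.0076,0.00015,0],"grip":0},{"rotation":[0,0,0.035],"slide":[0.0076,0.00015,0],"grip":0},{"rotation":[0,0,0.035],"slide":[0.0076,0.00015,0],"grip":0}]'; python3 ck.py
python3 -m pendant '[{"rotation":[0,0,0.035],"slide":[0.0076,0.00015,0],"grip":0},{"rotation":[0,0,0.035],"slide":[0.0076,0.00015,0],"grip":0},{"rotation":[0,0,0.035],"slide":[0.0076,0.00015,0],"grip":0},{"rotation":[0,0,0.035],"slide":[0.0076,0.00015,0],"grip":0},{"rotation":[0,0,0.035],"slide":[0.0076,0.00015,0],"grip":0},{"rotation":[0,0,0.035],"slide":[0.0076,0.00015,0],"grip":0},{"rotation":[0,0,0.035],"slide":[0.0076,0.00015,0],"grip":0},{"rotation":[0,0,0.035],"slide":[0.0076,0.00015,0],"grip":0},{"rotation":[0,0,0.035],"slide":[0.0076,0.00015,0],"grip":0},{"rotation":[0,0,0.035],"slide":[0.0076,0.00015,0],"grip":0}]'; python3 ck.py
```

```text
time_s: 5.7
tcp_pos: [601.5, 72.8, 212.7]
eef_rot: [-0.697, 0.717, -0.0, -0.0]
force: [-0.1, -0.1, -0.6]
width: 0.4
grasp_force: 0.0
phi 11.784571848533885 r-217.5 -0.444667113874317 yaw err -0.061101689076252796 z 212.6649797054721
time_s: 6.7
tcp_pos: [586.1, -1.2, 212.7]
eef_rot: [-0.561, 0.828, 0.0, -0.0]
force: [-0.6, 0.2, -0.3]
width: 0.1
grasp_force: 0.0
phi -8.292549500320503 r-217.5 -0.691863711963947 yaw err -0.03853225068627353 z 212.66277134146384
```

```bash
python3 -m pendant '[{"rotation":[0,0,0.035],"slide":[0.0076,0.0001,0],"grip":0},{"rotation":[0,0,0.035],"slide":[0.0076,0.0001,0],"grip":0},{"rotation":[0,0,0.035],"slide":[0.0076,0.0001,0],"grip":0},{"rotation":[0,0,0.035],"slide":[0.0076,0.0001,0],"grip":0},{"rotation":[0,0,0.035],"slide":[0.0076,0.0001,0],"grip":0},{"rotation":[0,0,0.035],"slide":[0.0076,0.0001,0],"grip":0},{"rotation":[0,0,0.035],"slide":[0.0076,0.0001,0],"grip":0},{"rotation":[0,0,0.035],"slide":[0.0076,0.0001,0],"grip":0},{"rotation":[0,0,0.035],"slide":[0.0076,0.0001,0],"grip":0},{"rotation":[0,0,0.035],"slide":[0.0076,0.0001,0],"grip":0}]'; python3 ck.py
python3 -m pendant '[{"rotation":[0,0,0.035],"slide":[0.0076,0.0001,0],"grip":0},{"rotation":[0,0,0.035],"slide":[0.0076,0.0001,0],"grip":0},{"rotation":[0,0,0.035],"slide":[0.0076,0.0001,0],"grip":0},{"rotation":[0,0,0.035],"slide":[0.0076,0.0001,0],"grip":0},{"rotation":[0,0,0.035],"slide":[0.0076,0.0001,0],"grip":0},{"rotation":[0,0,0.035],"slide":[0.0076,0.0001,0],"grip":0},{"rotation":[0,0,0.035],"slide":[0.0076,0.0001,0],"grip":0},{"rotation":[0,0,0.035],"slide":[0.0076,0.0001,0],"grip":0},{"rotation":[0,0,0.035],"slide":[0.0076,0.0001,0],"grip":0},{"rotation":[0,0,0.035],"slide":[0.0076,0.0001,0],"grip":0}]'; python3 ck.py
```

```text
time_s: 7.7
tcp_pos: [546.5, -65.7, 212.7]
eef_rot: [-0.409, 0.913, -0.0, -0.0]
force: [-0.2, -0.1, 0.0]
width: -0.0
grasp_force: 0.0
phi -28.368533102892428 r-217.5 -0.39382234397047 yaw err -0.015194401032090354 z 212.68239568804438
time_s: 8.7
tcp_pos: [487.3, -112.8, 212.7]
eef_rot: [-0.243, 0.97, -0.0, 0.0]
force: [-0.3, 1.1, 0.7]
width: 0.1
grasp_force: 0.0
phi -48.411735964195586 r-217.5 -0.05945511689179739 yaw err -0.026324834310770484 z 212.68156463474708
```

```bash
python3 -m pendant '[{"rotation":[0,0,0.035],"slide":[0.0076,0.0001,0],"grip":0},{"rotation":[0,0,0.035],"slide":[0.0076,0.0001,0],"grip":0},{"rotation":[0,0,0.035],"slide":[0.0076,0.0001,0],"grip":0},{"rotation":[0,0,0],"slide":[0,0,0],"grip":0},{"rotation":[0,0,0],"slide":[0,0,-0.01],"grip":0},{"rotation":[0,0,0],"slide":[0,0,-0.03],"grip":0},{"rotation":[0,0,0],"slide":[0,0,-0.04],"grip":0},{"rotation":[0,0,0],"slide":[0,0,-0.04],"grip":0},{"rotation":[0,0,0],"slide":[0,0,-0.04],"grip":0},{"rotation":[0,0,0],"slide":[0,0,0],"grip":0}]'; python3 ck.py; python3 - <<'E'
from bench import arm,optics
import cv2,numpy as np
f=optics.grab_frame('scene');a=f['img'][110:250,240:440]
g=optics.grab_frame('top');b=g['img'][145:275,235:405]
cv2.imwrite('pics/s4.png',np.vstack([cv2.resize(a,(430,300)),cv2.resize(b,(430,300))]))
E
```

```text
time_s: 9.7
tcp_pos: [469.1, -122.3, 379.3]
eef_rot: [-0.194, 0.981, -0.001, 0.005]
force: [1.5, 0.3, -0.7]
width: 0.6
grasp_force: 0.0
phi -53.832092277334006 r-217.5 0.6668528581380997 yaw err -0.3580988859667684 z 379.2564305806445
```

View pics/s4.png

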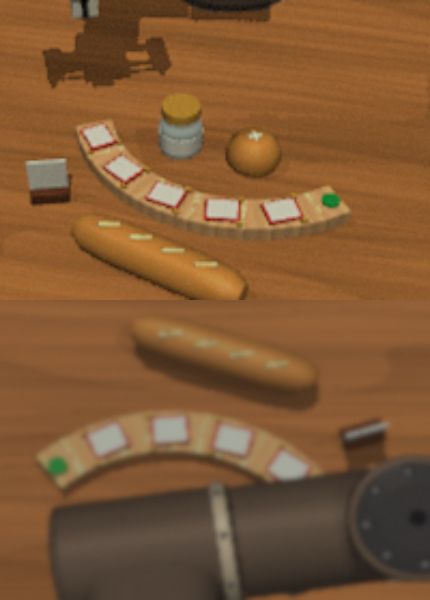

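All five tabs lie flat with their white backs up (upper image, from (98,137) to (282,210)). The rail and the other things are where they were, and the arm is clear above.

```bash
python3 -c "
from bench import arm
print(arm.job_done())"
```

```text
the job is handed in; nothing more can be done
None
```

I swept the rail from the stud end, and the final picture shows all five tabs flat, with the rail and other items apparently unmoved and the arm clear; the job is handed in after about 10 s of robot time, but no verdict came back.

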